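Make up the sample-run and flushing kits at the chromatography bench

ROBOT

A 6-joint arm with a two-finger parallel gripper is mounted at the origin on the work surface. World frame = base frame: x ahead of the robot, y to its left, z up, the work surface at z = 0. Lengths are in m, angles in rad, forces in N, time in s.
With the tool pointing down it reaches from about 0.325 to 0.9 m from the base axis. Payload 6.1 kg.
Tool frame: the origin (TCP) lies midway between the tips of the shut fingers; the grasp point (between the pads) lies 19 mm behind it; x points along the fingers, y is the direction in which the jaws open and shut, and the axes are right-handed (so a half turn about x gives the same grasp; the last joint's range is limited). The gripper opens to 85 mm and grips with 20 to 120 N. Pads are 22 mm wide; open, the fingers measure 114 mm over their backs; the gripper's body (76 mm by 85 mm) begins 54 mm behind the grasp point. The pads swing forward as they close: fully open they stand 13 mm farther back than shut.
Start: joints at [-1.423, 0.22, 1.526, -0, 1.395, -0.126], TCP at [0.169, -0.602, 0.231] pointing down, gripper open.
Joint ranges: [-2.98, 2.98], [-0.91, 2.08], [0.09, 2.57], [-1.24, 4.39], [0.2, 2.65], [-2.68, 2.68]. Speed limits (rad/s): [2.57, 2.57, 3.01, 3.14, 3.14, 3.14].

INTERFACE

Orientations are given as [roll, pitch, yaw] about the fixed x, y, z axes, in that order (R = Rz(yaw) Ry(pitch) Rx(roll)).
In Python, from plant import movep, move_l, set_joints, gripper_to, hold, inverse_kinematics, observe, get_image, get_calibration, Unreachable, job_done gives the robot as it stands. Calls block until the motion is done:
- movep(position, orientation): joint-space move of the TCP to a pose.
- move_l(position, feed=0.15, rotation=None, max_force=None): straight line of the TCP; rotation=None keeps the orientation; feed is the mean speed in m/s. With max_force (N) it stops when the force on the tool has changed by that much, and returns True; else False.
- set_joints(angles): joint-space move.
- gripper_to(opening, f_grip=None): finger opening in m; f_grip is the grip in N (None keeps the last); returns when the fingers have stopped.
- hold(seconds).
- inverse_kinematics(position, orientation): joint angles nearest the present ones, or None.
- observe(): the state.
- get_image(name): name is "scene" or "top"; returns (picture, depth): 384x512x3 uint8, red, green, blue; 384x512 float32, m along the optical axis (not along the pixel's ray), 0 where there is no reading.
- get_calibration(name): a dict with "intrinsics" (3x3 intrinsics, pixels), "dist_coeffs" ([k1, k2, p1, p2, k3] as OpenCV has them; the pictures are not rectified), "world_from_camera" (4x4, takes a point from camera to world coordinates). Camera axes: x right, y down, z forward; pixel columns grow to the right and rows downward; lengths in m; the calibration is good to about 2 mm. A picture is of the moment at which its call begins. get_calibration takes no time and is no camera call.
A pose or a line that the arm cannot do raises Unreachable and nothing moves.
- job_done(): hands the job in, once; it reports no verdict.
The state is a dict: "time_s": time; "q": joint angles; "joint_velocities": joint speeds; "joint_torque": joint torques, N m; "eef_pos": TCP position; "tcp_rot": TCP orientation; "ft_force": force on the tool from outside, world axes, zero at the start; "torque": the same for the moment, N m; "opening": finger opening in m.
Only numpy, scipy, OpenCV 4.12 (cv2) and the standard library are available. Lean on these libraries where they do the work, as an engineer would, in place of code of your own. Each camera call takes 0.05 s, during which the arm holds its last target. There are 200 camera calls.

TASK

Make up two kits from the stock on the bench. The blue tray is for the sample run: the amber bottle, the green column and the vial rack; the yellow tray is for flushing: the clear bottle and the orange column, with its rack compartment left empty. In each tray stand the bottle upright in the small square compartment, lay the column flat in the long trough and stand the rack in the larger compartment; set the bottles down gently, tip nothing over, and leave the beaker, the tape roll and the spanner where they are.

Things in the scene. Friction and masses are not known exactly. Their poses are not given: they have to be found in the camera images.
- tray_blue: Blue kit tray, fixed, 186 (x) by 156 (y) mm plus a lip at each end; floor 3 mm thick, walls 16 mm high, dividers 12 mm high, all 4 mm thick. Compartments, x by y, centre, mm: trough for a column 178 by 72 at (0, 38); square one for a bottle 74 by 72 at (-52, -38); larger one for a vial rack 100 by 72 at (39, -38). Origin: centre of its underside, on the bench; x along its length, z up.
- tray_yellow: Yellow kit tray, fixed, 186 (x) by 156 (y) mm plus a lip at each end; floor 3 mm thick, walls 16 mm high, dividers 12 mm high, all 4 mm thick. Compartments, x by y, centre, mm: trough for a column 178 by 72 at (0, 38); square one for a bottle 74 by 72 at (-52, -38); larger one for a vial rack 100 by 72 at (39, -38). Origin: centre of its underside, on the bench; x along its length, z up.
- bottle_amber: Stock: amber brown glass bottle with a white label and a ribbed blue screw cap. Body 50 mm in diameter up to 52 mm height, then a shoulder; cap 38 mm in diameter from height 66 to 88 mm (the top). About 110 g, stands upright, loose. Origin: centre of its underside; z up along its axis.
- bottle_clear: Stock: clear glass bottle with a white label and a ribbed red screw cap. Body 50 mm in diameter up to 52 mm height, then a shoulder; cap 38 mm in diameter from height 66 to 88 mm (the top). About 110 g, stands upright, loose. Origin: centre of its underside; z up along its axis.
- column_green: Stock: chromatography column, 150 mm long: steel tube 10 mm in diameter, green sleeve (12 mm in diameter, 56 mm long) round its middle, a hexagon nut 16 mm across flats and a small green plug at each end. About 90 g, loose, lies flat with its axis 8 mm above its support. Origin: on the axis at mid-length; x along the column.
- column_orange: Stock: chromatography column, 100 mm long: steel tube 10 mm in diameter, orange sleeve (12 mm in diameter, 56 mm long) round its middle, a hexagon nut 16 mm across flats and a small orange plug at each end. About 70 g, loose, lies flat with its axis 8 mm above its support. Origin: on the axis at mid-length; x along the column.
- vial_rack: Stock: white plastic rack block, 76 mm (x) by 46 mm (y) by 40 mm high, with two rows of four black-capped vials fixed in it, which rise to 49 mm. About 100 g, loose. Origin: centre of its underside; x along its length, z up.
- beaker: Bystander: small empty clear glass beaker, 44 mm in diameter, 58 mm high, standing loose among the stock. Origin: centre of its underside; z up.
- tape_roll: Bystander: roll of white tape lying flat, 54 mm in diameter, 19 mm high, loose. Origin: centre of its underside.
- spanner: Bystander: steel spanner, 150 mm long, lying flat beyond the stock, loose. Origin: mid-length, on its underside; x along it.
Mind the look-alikes: they are no part of the job. What is shaped like the column_green but pink is not meant.

How it is judged:
At the end, for the whole second after the job is handed in: Blue tray: amber bottle, green column, vial rack; yellow tray: clear bottle, orange column; each on the floor inside its own compartment (bottles and rack within 16 mm of its middle, upright; columns flat in the trough), let go, at rest; bystanders within 30 mm of their places (x of bottle_amber in the frame of tray_blue between -0.068 and -0.036 m and y of bottle_amber in the frame of tray_blue between -0.054 and -0.022 m and z of each of bottle_amber, vial_rack in the frame of tray_blue below 0.008 m and angle between each of bottle_amber, bottle_clear, vial_rack's own z axis and vertical below 0.1 rad and linear speed of each of bottle_amber, bottle_clear, vial_rack, column_green, column_orange below 0.02 m/s and angular speed of each of bottle_amber, bottle_clear, vial_rack, column_green, column_orange below 0.2 rad/s and x of bottle_clear in the frame of tray_yellow between -0.068 and -0.036 m and y of bottle_clear in the frame of tray_yellow between -0.054 and -0.022 m and z of bottle_clear in the frame of tray_yellow below 0.008 m and x of vial_rack in the frame of tray_blue between 0.022 and 0.056 m and y of vial_rack in the frame of tray_blue between -0.054 and -0.022 m and x of column_green in the frame of tray_blue between -0.018 and 0.018 m and y of column_green in the frame of tray_blue between 0.008 and 0.068 m and z of column_green in the frame of tray_blue below 0.016 m and angle between column_green's own x axis and vertical between 1.47 and 1.67 rad and x of column_orange in the frame of tray_yellow between -0.043 and 0.043 m and y of column_orange in the frame of tray_yellow between 0.008 and 0.068 m and z of column_orange in the frame of tray_yellow below 0.016 m and angle between column_orange's own x axis and vertical between 1.47 and 1.67 rad and distance of each of beaker, tape_roll, spanner from where it was at the start of the episode below 0.03 m); the robot touches nothing.
It fails at once if a bottle, the vial rack or the beaker is knocked over (angle between any of bottle_amber, bottle_clear, vial_rack, beaker's own z axis and vertical above 0.7 rad).
It fails at once if a glass bottle is dropped or banged down: within 27 mm above a tray floor it moves faster than 0.4 m/s ((x of bottle_amber in the frame of tray_blue between -0.093 and 0.093 m and y of bottle_amber in the frame of tray_blue between -0.078 and 0.078 m and z of bottle_amber in the frame of tray_blue below 0.03 m and linear speed of bottle_amber above 0.4 m/s) or (x of bottle_amber in the frame of tray_yellow between -0.093 and 0.093 m and y of bottle_amber in the frame of tray_yellow between -0.078 and 0.078 m and z of bottle_amber in the frame of tray_yellow below 0.03 m and linear speed of bottle_amber above 0.4 m/s) or (x of bottle_clear in the frame of tray_blue between -0.093 and 0.093 m and y of bottle_clear in the frame of tray_blue between -0.078 and 0.078 m and z of bottle_clear in the frame of tray_blue below 0.03 m and linear speed of bottle_clear above 0.4 m/s) or (x of bottle_clear in the frame of tray_yellow between -0.093 and 0.093 m and y of bottle_clear in the frame of tray_yellow between -0.078 and 0.078 m and z of bottle_clear in the frame of tray_yellow below 0.03 m and linear speed of bottle_clear above 0.4 m/s)).
It fails at once if the beaker, the tape roll or the spanner is pushed more than 30 mm from its place (distance of any of beaker, tape_roll, spanner from where it was at the start of the episode above 0.03 m).
It also fails if it takes over 141 s, if anything falls off the work surface, if the arm or the gripper's body presses on something with over 40 N, if the wrist force passes 120 N, or if a joint passes its speed limit or range.

## Working session

There is one attempt and no reset: what is moved stays moved. The work goes in short steps, each a Python script; the robot and the scene stay as the last script left them, time stands still between calls to the robot, and variables do not carry over. Pictures are saved under pics/ and viewed, about 12 in all and at most 16, crops included, and the job is handed in when it is done.

```bash
ls; mkdir -p pics; python3 - <<'E'
from plant import *
import cv2,numpy as np
np.set_printoptions(precision=4,suppress=True)
for n in("top","scene"):
    im,d=get_image(n); cv2.imwrite(f"pics/{n}0.png",cv2.resize(im[:,:,::-1],(800,600),interpolation=cv2.INTER_CUBIC)); np.savez(f"{n}0.npz",im=im,d=d)
    c=get_calibration(n); print(n,c["intrinsics"],c["dist_coeffs"],c["world_from_camera"])
s=observe();print(s["tcp_rot"],s["time_s"])
E
```

```text
pics
top [[476.8338   0.     257.4667]
 [  0.     476.8338 199.2516]
 [  0.       0.       1.    ]] [0.0161 0.     0.     0.     0.    ] [[-0.0052 -0.9933  0.1153  0.3253]
 [-1.      0.0054  0.0012 -0.0116]
 [-0.0019 -0.1153 -0.9933  1.3809]
 [ 0.      0.      0.      1.    ]]
scene [[397.485    0.     256.3791]
 [  0.     397.485  191.4929]
 [  0.       0.       1.    ]] [0.0041 0.     0.     0.     0.    ] [[ 0.3693  0.5829 -0.7238  1.213 ]
 [ 0.9291 -0.247   0.2752 -0.3062]
 [-0.0183 -0.7741 -0.6328  0.7266]
 [ 0.      0.      0.      1.    ]]
[-1.6896  1.569   1.7258] 0.1
```

View pics/top0.png

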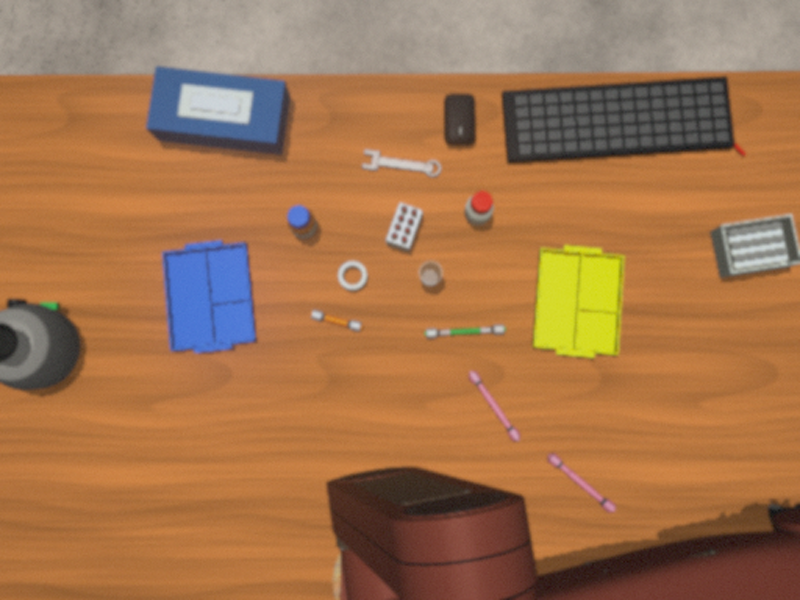

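View pics/scene0.png

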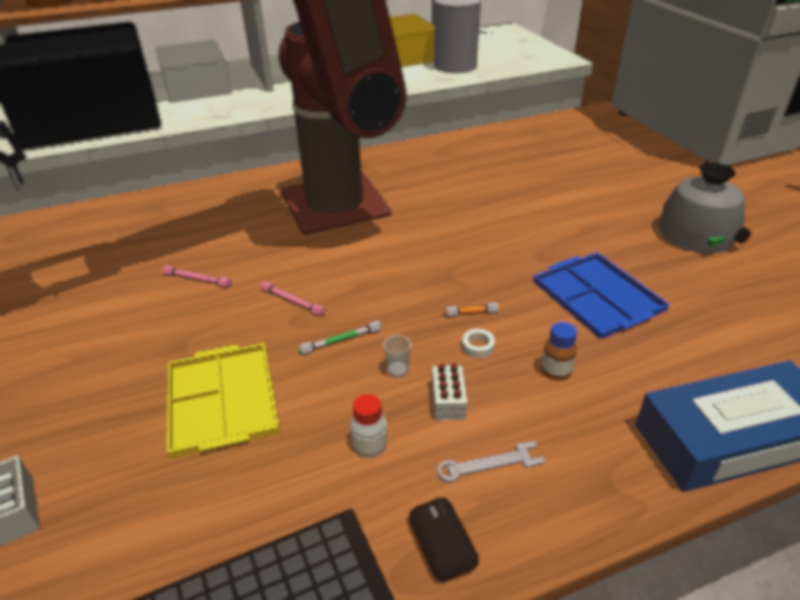

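Top view (800 px scale): the amber bottle's blue cap is at (299,216) and the clear bottle's red cap at (482,202). The rack is at (404,226), the beaker at (430,276), the tape at (352,276), the spanner at (402,163), the orange column at (336,321) and the green column at (465,331). The blue tray is at (210,297) and the yellow one at (579,301), both with their trough on the left (+y), and the bottle compartment at lower right. The pink columns are look-alikes.

```bash
cat > h.py <<'E'
from plant import *
import cv2,numpy as np
np.set_printoptions(precision=4,suppress=True)
def cloud(name,d):
    c=get_calibration(name);K=c["intrinsics"];T=c["world_from_camera"]
    v,u=np.mgrid[:384,:512].astype(np.float32)
    n=cv2.undistortPoints(np.stack([u.ravel(),v.ravel()],1)[:,None],np.array(K),np.array(c["dist_coeffs"])).reshape(384,512,2)
    p=np.dstack([n*d[...,None],d]); return p@T[:3,:3].T+T[:3,3]
def ray(name,uv,z):
    c=get_calibration(name);T=c["world_from_camera"]
    n=cv2.undistortPoints(np.array(uv,float).reshape(-1,1,2),np.array(c["intrinsics"]),np.array(c["dist_coeffs"])).reshape(-1,2)
    r=np.c_[n,np.ones(len(n))]@T[:3,:3].T
    return T[:3,3]+r*((z-T[2,3])/r[:,2])[:,None]
def rect(p):
    (c,s,a)=cv2.minAreaRect((p[:,:2]*1000).astype(np.float32)); return np.array(c),np.array(s),a
E
python3 - <<'E'
from h import *
f=np.load("top0.npz");im,d=f["im"],f["d"];P=cloud("top",d)
hsv=cv2.cvtColor(im,cv2.COLOR_RGB2HSV)
H,S,V=[hsv[...,i].astype(int) for i in range(3)]
bo=lambda x0,x1,y0,y1:(np.add.outer(np.zeros(384),np.arange(512))*1.5625>x0)&(np.arange(512)[None]*1.5625<x1)&(np.arange(384)[:,None]*1.5625>y0)&(np.arange(384)[:,None]*1.5625<y1)
def rep(n,m,z):
    v,u=np.nonzero(m); w=ray("top",np.c_[u,v],z)
    print(n,len(u),"rect@z",*rect(w),"mean",w.mean(0)[:2]*1000,"depth: z",np.percentile(P[m][:,2],[5,50,95])*1000,"xy",np.median(P[m][:,:2],0)*1000)
blue=(H>105)&(H<128)&(S>120);yel=(H>22)&(H<35)&(S>150)
rep("tb",blue&bo(150,270,230,365),.012);rep("ty",yel&bo(520,640,230,370),.012)
rep("amber cap",blue&bo(275,320,195,235),.086)
rep("clear cap",((H<8)|(H>172))&(S>150)&bo(462,500,185,220),.086)
rep("green",(H>45)&(H<80)&(S>100)&bo(420,510,315,345),.012)
rep("orange",(S<90)&bo(305,367,305,335),.012)
rep("greencol",((S<90)|((H>45)&(H<80)))&bo(420,510,315,345),.012)
for n,b in dict(rack=(380,428,195,255),clear=(460,500,180,235),amber=(280,325,195,245),beaker=(412,450,255,297),tape=(330,375,255,295)).items():
    m=bo(*b)&(P[...,2]>.01); rep("h "+n,m,.04)
rep("spanner",(S<90)&bo(355,445,145,178),.004)
rep("rackwhite",(S<60)&bo(380,428,195,255),.04)
a,b=[cv2.resize(im[y:y+130,x:x+170,::-1],(790,604),interpolation=cv2.INTER_CUBIC)[:600] for x,y in((180,95),(0,0))]
cv2.imwrite("pics/crop1.png",a)
E
```

```text
tb 3371 rect@z [515.308  348.5438] [200.2609 150.7982] 6.344512939453125 mean [513.6784 348.7167] depth: z [-1.33    3.6746 15.8924] xy [514.3245 349.8118]
ty 3748 rect@z [ 502.7599 -335.4998] [159.3788 208.0911] 84.29254150390625 mean [ 501.8922 -335.4942] depth: z [-1.6948  3.7528 16.9334] xy [ 501.9891 -336.5188]
amber cap 116 rect@z [646.345  174.9109] [31.326  30.5115] 0.521937906742096 mean [646.5787 174.6455] depth: z [84.101  88.5842 92.5278] xy [646.2136 173.8251]
clear cap 141 rect@z [ 672.8751 -151.4904] [33.3567 37.0707] 89.10868072509766 mean [ 672.4954 -151.3967] depth: z [83.011  88.129  92.0556] xy [ 671.2951 -151.2535]
green 46 rect@z [ 447.5351 -125.0611] [ 7.0293 49.4849] 3.283771276473999 mean [ 447.5163 -123.5131] depth: z [ 7.4783 14.4158 18.2696] xy [ 446.6817 -120.6557]
orange 92 rect@z [469.3109 114.3644] [93.4591 18.2523] 74.57042694091797 mean [469.3999 113.4003] depth: z [ 5.7436 14.1093 20.4226] xy [469.137   89.9267]
greencol 199 rect@z [ 446.7856 -123.6609] [ 17.5909 144.6433] 2.4310035705566406 mean [ 447.6877 -122.8412] depth: z [ 5.7042 13.8675 18.53
[... 449 characters left out ...]
019] depth: z [22.194  78.6633 91.5663] xy [639.2957 170.1895]
h beaker 131 rect@z [547.3495 -55.8475] [42.4748 66.6264] 44.864078521728516 mean [553.1609 -60.6709] depth: z [13.8793 50.1739 61.9968] xy [556.7731 -60.3071]
h tape 169 rect@z [546.5566  87.8413] [52.5591 64.2171] 12.834217071533203 mean [547.6299  81.7486] depth: z [ 12.5364  18.9332 839.0524] xy [548.6423  81.0717]
spanner 372 rect@z [770.5816  -9.5512] [146.5222  38.4229] 83.65216827392578 mean [768.7624  -5.8371] depth: z [ 0.2664  6.585  12.2728] xy [766.8974  -4.0501]
rackwhite 412 rect@z [638.9125 -13.1766] [48.359  78.5106] 70.96240234375 mean [638.1785 -12.9605] depth: z [29.323  40.8282 50.9479] xy [637.8988 -12.3353]
```

View pics/crop1.png

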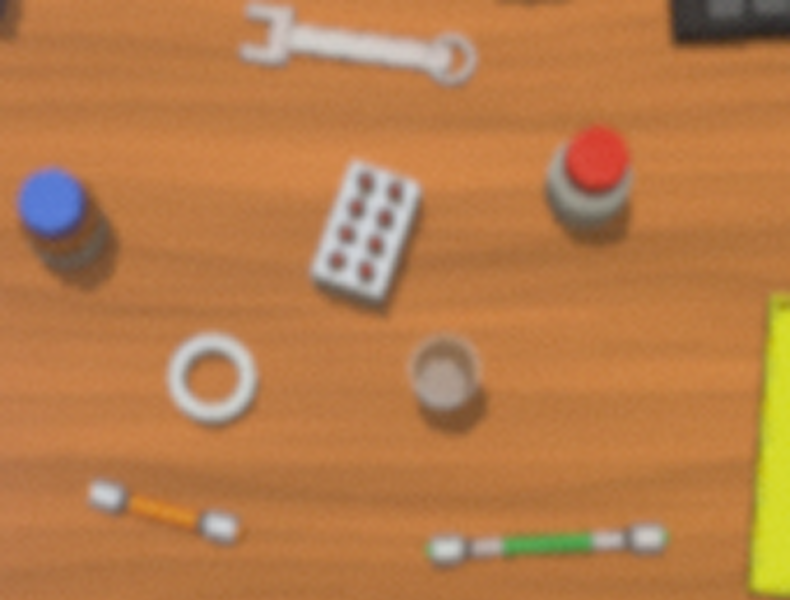

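Crop 1: the rack's top-face corners are (355,160), (420,183), (380,302) and (312,272). The green column runs from (430,549) to (664,538) and the orange one from (89,494) to (239,528), both clear of the beaker and tape. I'll start with the columns.

```bash
cat >> h.py <<'E'
R=np.radians
TR=dict(blue=(.515,.349,R(5)),yellow=(.5025,-.3355,R(-4)))
def slot(t,x,y):
    X,Y,a=TR[t];return X+x*np.cos(a)-y*np.sin(a),Y+x*np.sin(a)+y*np.cos(a)
def yawfor(xy,th):   # jaw symmetric: choose yaw with smallest |q6| (q6 = q1-90-yaw)
    w=lambda a:(a+np.pi)%(2*np.pi)-np.pi
    return min((w(th),w(th+np.pi)),key=lambda y:abs(w(np.arctan2(xy[1],xy[0])-np.pi/2-y)))
def log(*a):
    s=observe();print(*a,"t",round(s["time_s"],1),"pos",s["eef_pos"],"F",s["ft_force"],"open",round(s["opening"],4))
def pick(xy,th,z,op,grip,zt=.20):
    o=[0,np.pi/2,yawfor(xy,th)]
    gripper_to(op); movep([*xy,zt],o); move_l([*xy,z+.03],feed=.2)
    if move_l([*xy,z],feed=.06,max_force=15): log("CONTACT")
    gripper_to(0.0,f_grip=grip); log("gripped")
    move_l([*xy,zt],feed=.2); log("lifted")
def place(xy,th,z,op,zt=.20):
    o=[0,np.pi/2,yawfor(xy,th)]
    movep([*xy,zt],o); move_l([*xy,z+.03],feed=.2)
    if move_l([*xy,z],feed=.04,max_force=8): log("touch")
    log("down"); gripper_to(op); move_l([*xy,zt],feed=.2); log("released")
E
python3 - <<'E'
from h import *
cr=lambda a:np.array(a,float)/4.647+[180,95]-[.4,.4]
g=ray("top",cr([(430,549),(664,538)]),.010);o=ray("top",cr([(89,494),(239,528)]),.010);r=ray("top",cr([(355,160),(420,183),(380,302),(312,272)]),.04)
print(g,o,r,r.mean(0),[np.linalg.norm(np.diff(x,axis=0)) for x in(g,o)])
e=(r[0]+r[1]-r[2]-r[3]);print("rack",np.degrees(np.arctan2(e[1],e[0])))
c=g.mean(0)[:2];d=g[1]-g[0]; print(c,np.degrees(np.arctan2(d[1],d[0])))
pick(c,np.arctan2(d[1],d[0]),.003,.04,50)
im,_=get_image("scene");cv2.imwrite("pics/s1.png",im[100:300,100:420,::-1].repeat(2,0).repeat(2,1))
E
```

```text
[[ 0.4451 -0.052   0.01  ]
 [ 0.4511 -0.1973  0.01  ]] [[0.4806 0.16   0.01  ]
 [0.4588 0.0666 0.01  ]] [[ 0.6845 -0.0067  0.04  ]
 [ 0.6697 -0.0469  0.04  ]
 [ 0.595  -0.0217  0.04  ]
 [ 0.6141  0.0201  0.04  ]] [ 0.6408 -0.0138  0.04  ] [np.float64(0.14543825597091986), np.float64(0.09591260075504371)]
rack -19.72397847048231
[ 0.4481 -0.1246] -87.60411971366861
gripped t 4.6 pos [ 0.4485 -0.1248  0.0035] F [-0.3419  0.7295  3.3056] open 0.0096
lifted t 5.7 pos [ 0.4472 -0.1242  0.1985] F [-0.9469 -0.7506 -0.903 ] open 0.0094
```

View pics/s1.png

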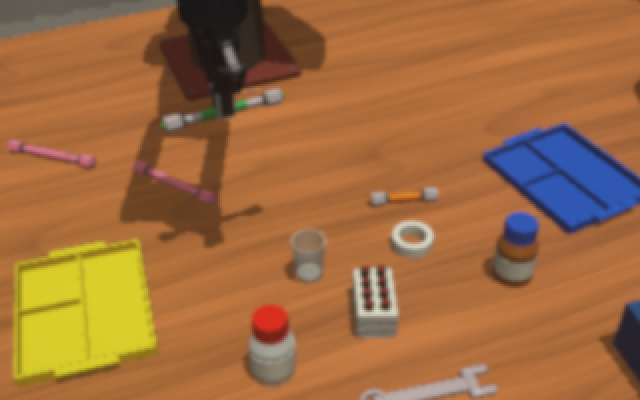

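Scene crop: the green column is held level at about (225,107), and everything else is undisturbed. I'll place it and then do the orange column.

```bash
python3 - <<'E'
from h import *
place(slot("blue",0,.038),TR["blue"][2],.007,.03)
pick((.4697,.1133),R(76.8),.003,.04,50)
place(slot("yellow",0,.038),TR["yellow"][2],.007,.03)
im,d=get_image("top");np.savez("top1.npz",im=im,d=d)
a,b=[cv2.resize(im[y:y+85,x:x+85,::-1],(390,390),interpolation=cv2.INTER_CUBIC) for x,y in((92,148),(330,148))]
cv2.imwrite("pics/t1.png",np.hstack([a,b]))
E
```

```text
touch t 9.4 pos [0.5109 0.3864 0.0065] F [-0.6264 -0.2156  4.4749] open 0.0095
down t 9.4 pos [0.5109 0.3864 0.0065] F [-0.6264 -0.2156  4.4749] open 0.0095
released t 10.8 pos [0.5108 0.3864 0.1983] F [-0.135   0.2206 -0.7837] open 0.0297
gripped t 14.4 pos [0.4702 0.1133 0.0035] F [ 0.3442 -0.6355  3.0816] open 0.0096
lifted t 15.5 pos [0.4687 0.1132 0.1985] F [ 0.2785  0.16   -0.9071] open 0.0097
touch t 18.8 pos [ 0.5044 -0.2971  0.0066] F [-1.3253  0.9495  4.9473] open 0.0097
down t 18.8 pos [ 0.5044 -0.2971  0.0066] F [-1.3253  0.9495  4.9473] open 0.0097
released t 20.2 pos [ 0.5044 -0.297   0.1984] F [-0.3081  0.1385 -1.1262] open 0.0304
```

View pics/t1.png

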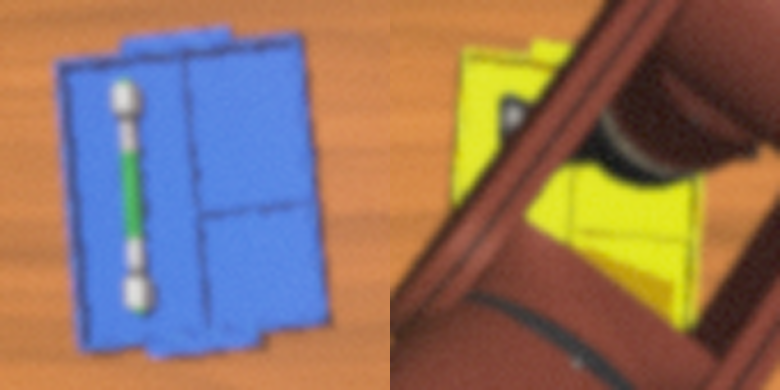

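Blue-tray crop: the green column lies in the trough, from (125,82) to (140,312). The arm hides the yellow tray, so I'll check that one later. Next the rack, then the bottles.

```bash
python3 - <<'E'
from h import *
pick((.6395,-.0135),R(-20),.012,.075,40)
place(slot("blue",.039,-.038),TR["blue"][2],.0155,.058)
az=lambda p:np.arctan2(p[1],p[0])-np.pi/2
p=(.6463,.1745);s=slot("blue",-.052,-.038)
pick(p,az(p),.058,.06,40)
place(s,az(s),.0615,.055)
im,d=get_image("top");np.savez("top2.npz",im=im,d=d)
cv2.imwrite("pics/t2.png",cv2.resize(im[60:,60:440,::-1],(760,648))[:600])
E
```

```text
gripped t 24.7 pos [ 0.6401 -0.0136  0.0127] F [ 0.4689 -0.0117  2.4209] open 0.0451
lifted t 25.8 pos [ 0.6384 -0.0134  0.1981] F [ 0.1755 -0.1388 -1.6277] open 0.0451
touch t 28.7 pos [0.5564 0.3143 0.0157] F [ 0.3769 -0.017   4.4576] open 0.0451
down t 28.7 pos [0.5564 0.3143 0.0157] F [ 0.3769 -0.017   4.4576] open 0.0451
released t 30.1 pos [0.5562 0.3142 0.1982] F [-0.3274  0.1424 -0.3999] open 0.0579
gripped t 33.1 pos [0.6469 0.1746 0.0587] F [-0.3376 -0.626   1.6378] open 0.0368
lifted t 33.9 pos [0.6452 0.1743 0.1981] F [ 1.0579  0.4664 -1.6854] open 0.0368
touch t 36.2 pos [0.4658 0.3064 0.0616] F [-1.1225  0.8383  4.3533] open 0.0367
down t 36.2 pos [0.4658 0.3064 0.0616] F [-1.1225  0.8383  4.3533] open 0.0367
released t 37.4 pos [0.4658 0.3062 0.1986] F [-0.1603  0.6379 -0.5649] open 0.0549
```

View pics/t2.png

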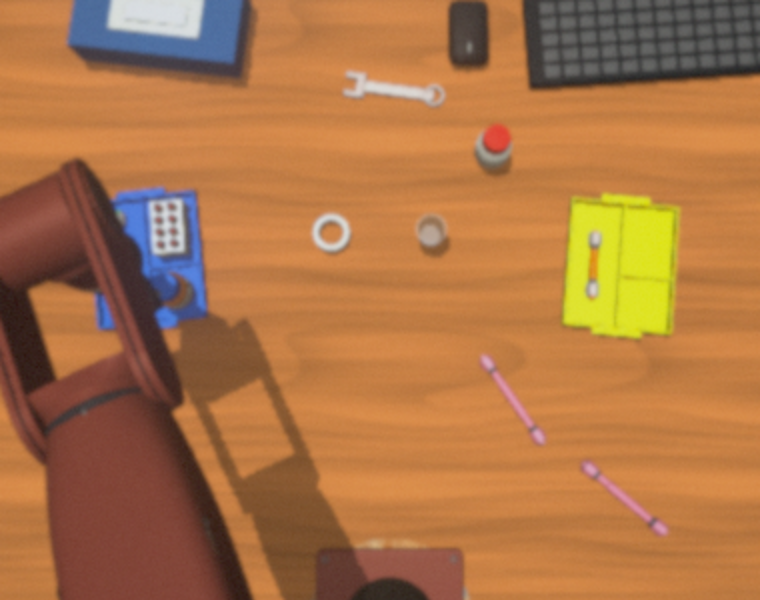

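Top view: the rack is in the blue tray at (167,227), the amber bottle is upright near (180,290), and the orange column is in the yellow trough at (594,264). The clear bottle is last; then I'll retract the arm and check.

```bash
python3 - <<'E'
from h import *
az=lambda p:np.arctan2(p[1],p[0])-np.pi/2
p=(.6725,-.1515);s=slot("yellow",-.052,-.038)
pick(p,az(p),.058,.06,40)
place(s,az(s),.0615,.055)
movep([.40,0,.30],[0,np.pi/2,-np.pi/2])
im,d=get_image("top");np.savez("top3.npz",im=im,d=d);P=cloud("top",d)
f=np.load("top0.npz");P0=cloud("top",f["d"])
a,b=[cv2.resize(im[y:y+85,x:x+85,::-1],(390,390),interpolation=cv2.INTER_CUBIC) for x,y in((92,148),(330,148))]
cv2.imwrite("pics/t3.png",np.hstack([a,b]))
sc,_=get_image("scene");cv2.imwrite("pics/s3.png",cv2.resize(sc[:,:,::-1],(800,600)))
def intray(t,w):
    X,Y,a=TR[t];q=w[...,:2]-[X,Y];return np.stack([q@[np.cos(a),np.sin(a)],q@[-np.sin(a),np.cos(a)]],-1)
for t in TR:
    q=intray(t,P);z=P[...,2]
    for n,(x0,x1,y0,y1,zl,zh) in dict(cap=(-.093,0,-.078,.01,.08,.1),rack=(-.01,.09,-.078,.0,.035,.06),col=(-.088,.088,.006,.07,.012,.03)).items():
        m=(q[...,0]>x0)&(q[...,0]<x1)&(q[...,1]>y0)&(q[...,1]<y1)&(z>zl)&(z<zh)
        if m.sum()>3:print(t,n,m.sum(),"mean",q[m].mean(0)*1000,"z",np.percentile(z[m],90)*1000)
for n,(x0,x1,y0,y1) in dict(beaker=(412,450,255,297),tape=(330,375,255,295),spanner=(355,445,145,178)).items():
    sl=np.s_[int(y0/1.5625):int(y1/1.5625),int(x0/1.5625):int(x1/1.5625)]
    print(n,"mean abs pixel change",np.abs(im[sl].astype(int)-f["im"][sl]).mean())
log()
E
```

```text
gripped t 41.2 pos [ 0.6729 -0.1516  0.0587] F [-0.0445 -0.7956  3.2303] open 0.0368
lifted t 42.0 pos [ 0.6716 -0.1512  0.1981] F [-0.5151  0.2756 -0.4337] open 0.0367
touch t 44.6 pos [ 0.4474 -0.3693  0.0617] F [-0.2653  0.1242  4.9083] open 0.0371
down t 44.6 pos [ 0.4474 -0.3693  0.0617] F [-0.2653  0.1242  4.9083] open 0.0371
released t 45.8 pos [ 0.4474 -0.3691  0.1986] F [-0.3656  0.3895 -0.4533] open 0.0549
blue cap 166 mean [-52.1901 -39.134 ] z 94.1262882518824
blue rack 441 mean [ 38.0707 -39.5506] z 52.87571183692186
blue col 215 mean [ 4.6081 36.6165] z 21.114735117037718
yellow cap 166 mean [-54.3176 -35.821 ] z 94.44439550837713
yellow col 149 mean [-2.7128 40.9975] z 20.444786925901237
beaker mean abs pixel change 12.789135802469136
tape mean abs pixel change 34.31080459770115
spanner mean abs pixel change 5.922027290448343
t 47.3 pos [ 0.4002 -0.0008  0.2996] F [-0.5709  0.2531  0.1098] open 0.0553
```

View pics/t3.png

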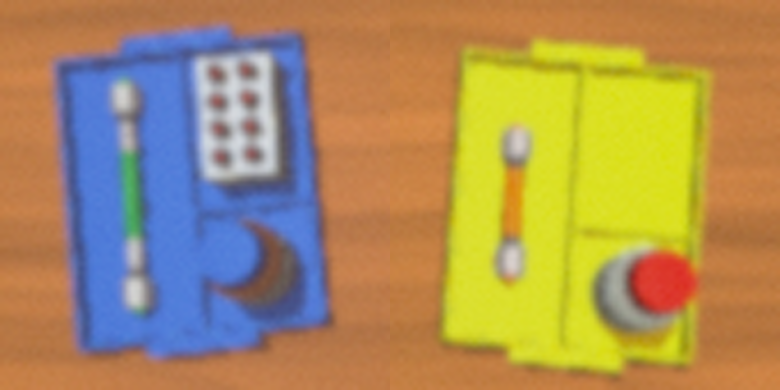

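View pics/s3.png

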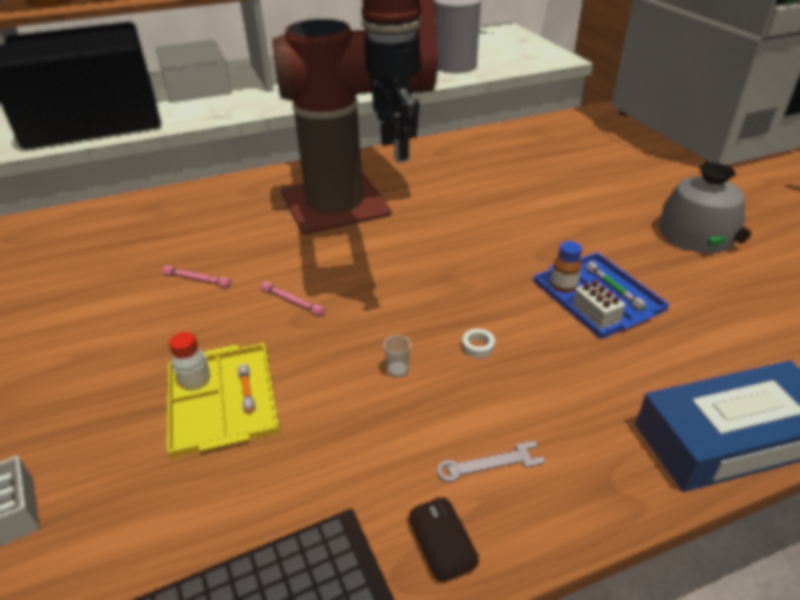

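The close-up shows the trays filled as asked: in the blue one the green column (125–140, 82–312), the rack at (237,117) and the amber bottle near (250,260); in the yellow one the orange column (513,200), the clear bottle near (645,290) and an empty rack compartment. In the scene view the beaker (397,355), tape (478,342) and spanner (490,462) are where they started.

```bash
python3 -c "from plant import *; job_done()"
```

```text
the job is handed in; nothing more can be done
```

Both kits are made up and the job is handed in, with about 47 s of the 141 s used. The blue tray holds the amber bottle, green column and vial rack. The yellow tray holds the clear bottle and orange column, and its rack compartment is empty.

**Positions:** my last depth check put every item within about 5 mm of its compartment's middle, taking the tray positions I estimated from the pictures. Both bottles and the rack were upright in the final views. All five set-downs ended in a light touch of about 4–5 N at the expected floor height.

**Bystanders:** in the final scene view the beaker, tape roll and spanner are where they started.

**Check that disagreed:** the top-camera pixel comparison flagged changes around the tape (34 grey levels on average) and the beaker (13). I put this down to the parked arm and its shadow, since neither had moved in the scene view, but I did not measure their final positions in numbers.

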